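# Close the waste canister with its cam-lock cap

### The job

Close the analyser's waste canister: pick up the silver cam-lock cap, set it on the canister's grooved neck and push it straight down until it is fully home, with both red arms still raised. Then swing its two red cam arms down one after the other, each as far as it goes, and let go. Do not knock over or push away the other things on the bench.

Things in the scene. Friction and masses are not known exactly. Their poses are not given: they have to be found in the camera images.
- cap_center (a point): Centre of the loose cam-lock cap: on its axis, 23 mm above its rim. A round silver cup, mouth down, outside 51 mm, inside 43 mm, 46 mm high with a thin blue disc on top, 0.25 to 0.4 kg. z: its axis, up. Red hinged arms stick out at +y (arm a) and -y (arm b), between lugs reaching 36 mm from the axis; the +x and -x sides are plain, 51 mm apart, to grasp. Starts standing on the bench.
- cap_ceiling (a point): Point on the cap's axis on the flat inside of its roof, 35 mm above its rim. When the cap is fully home the roof rests on the neck, and this point is at neck_top.
- neck_top (a point): Centre of the top of the canister's upright silver neck, 135 mm above the bench, z up. Neck 40 mm across, top edge chamfered 4 mm, dark groove 12 to 30 mm down. The cap fits over it at any yaw with 1.5 mm play all round. The canister is a fixed white box, 170 x 220 x 60 mm along the point's x, y, z, the neck in its middle.
- seal (a joint): Stiff orange seal ring, 54 mm across, sliding on the neck. 0: up, its top 27 mm below the neck's top; grows downwards. The cap's rim meets it 8 mm before home; the cap's weight alone does not move it, so press the cap on with about 5 N more (0.008 at home). It stays where it is left. At home the cap stops hard on the neck.
- cam_a (a joint): Hinge of the red arm at the cap's +y side. 0: raised, pointing out 0.70 rad above level; at value q it points 0.70 - q rad above level; 2.0 is its stop: fully down, hanging steeply beside the neck, its steel nose in the groove. Starts at 0 to 0.45. Needs about 0.05 N m, stays where it is left, and goes fully down only when the cap is home.
- cam_b (a joint): The same for the red arm at the cap's -y side.
- cam_a_tip (a point): Middle of the finger ring of arm a, 43 mm from its hinge pin. Red arm, 52 mm long, 14 mm wide (20 mm at the ring), 6 mm thick. The pin runs along the cap's x, 31 mm from the cap's axis and 18 mm above the cap's rim (17 mm below the neck's top when home).
- cam_b_tip (a point): The same point of arm b.
- beaker_mid (a point): Centre of a glass beaker, 68 mm diameter, 70 mm high, a bystander: leave it standing where it is.
- jar_mid (a point): Centre of an amber jar, 60 mm diameter, 70 mm high, a bystander.
- bottle_mid (a point): Centre of a white reagent bottle, 72 mm diameter, 190 mm high, a bystander.
- funnel_mid (a point): Centre of a red funnel standing mouth down, 76 mm diameter, 100 mm high, a bystander.
- slide_box_mid (a point): Centre of a blue slide box 50 x 80 x 30 mm, a bystander.
- forceps_mid (a point): Middle of steel forceps lying flat, 160 mm long, 8 mm thick, a bystander.
- plug_mid (a point): Centre of a grey plain plug without arms, 52 mm diameter, 30 mm high, a bystander, not the cap wanted.
Not all that is in view belongs to the job. Leave any turquoise or yellow look-alike of the part that bears cap_center alone.

How it is judged:
On the way, in this order (a step that is already met when the one before it is completed fails the run):
1. the cap is pushed fully home on the neck with both arms still raised (z of cap_ceiling in the frame of neck_top between -0.004 and 0.0025 m and horizontal distance between cap_ceiling and neck_top below 0.004 m and angle between the z axis of cap_center and the z axis of neck_top, either way round below 0.07 rad and value of joint each of cam_a, cam_b below 1.2 rad), for 0.2 s.
2. one arm is down while the cap stays home and the other arm is not yet down (z of cap_ceiling in the frame of neck_top between -0.004 and 0.0025 m and horizontal distance between cap_ceiling and neck_top below 0.004 m and angle between the z axis of cap_center and the z axis of neck_top, either way round below 0.07 rad and ((value of joint cam_a above 1.8 rad and value of joint cam_b below 1.2 rad) or (value of joint cam_b above 1.8 rad and value of joint cam_a below 1.2 rad))), for 0.1 s.
3. both arms are down with the cap home (z of cap_ceiling in the frame of neck_top between -0.004 and 0.0025 m and horizontal distance between cap_ceiling and neck_top below 0.004 m and angle between the z axis of cap_center and the z axis of neck_top, either way round below 0.07 rad and value of joint each of cam_a, cam_b above 1.8 rad), for 0.2 s.
At the end, for the whole second after the job is handed in: The cap sits home on the neck (roof within 2.5 mm of the neck's top, within 4 mm of its axis, tilted less than 4 degrees), both arms are within 0.2 rad of fully down (joint value above 1.8 of 2.0), everything at rest (all of step 3 and velocity of joint each of cam_a, cam_b below 0.1 rad/s); the robot touches nothing.
It fails at once if the beaker or the jar is pushed more than 40 mm away or knocked over (distance of any of beaker_mid, jar_mid from where it was at the start of the episode above 0.04 m or angle between any of beaker_mid, jar_mid's own z axis and vertical above 0.5 rad).
It fails at once if the bottle, the funnel or the forceps is pushed more than 40 mm away or knocked over (distance of any of bottle_mid, funnel_mid, forceps_mid from where it was at the start of the episode above 0.04 m or angle between any of bottle_mid, funnel_mid, forceps_mid's own z axis and vertical above 0.5 rad).
It fails at once if the plug or the slide box is pushed more than 40 mm away or knocked over (distance of any of plug_mid, slide_box_mid from where it was at the start of the episode above 0.04 m or angle between any of plug_mid, slide_box_mid's own z axis and vertical above 0.5 rad).
It also fails if it takes over 62 s, if anything falls off the work surface, if the arm or the gripper's body presses on something with over 40 N, if the wrist force passes 120 N, or if a joint passes its speed limit or range.

### The arm

A 6-joint arm with a two-finger parallel gripper is mounted at the origin on the work surface. World frame = base frame: x ahead of the robot, y to its left, z up, the work surface at z = 0. Lengths are in m, angles in rad, forces in N, time in s.
With the tool pointing down it reaches from about 0.35 to 0.85 m from the base axis. Payload 8.1 kg.
Tool frame: the origin (TCP) lies midway between the tips of the shut fingers; the grasp point (between the pads) lies 19 mm behind it (robot.grip_point_offset is the distance from the TCP to the grasp point, in m); z points along the fingers, y is the line along which they close (so a half turn about z gives the same grasp; the last joint's range is limited). The gripper opens to 93 mm and grips with 3 to 60 N. Pads are 15 mm wide; open, the fingers measure 128 mm over their backs; the gripper's body (75 mm by 188 mm) begins 65 mm behind the grasp point.
Start: joints at [1.029, 0.13, 1.488, -0, 1.523, -0.085], TCP at [0.265, 0.538, 0.219] pointing down, gripper open.
Joint ranges: [-2.96, 2.96], [-0.89, 2.26], [0.02, 2.5], [-1.34, 4.48], [0, 2.73], [-2.66, 2.66]. Speed limits (rad/s): [2.39, 2.39, 2.79, 3.14, 3.14, 3.14].

### API

Orientations are given as a rotation vector (axis times angle).
In Python, from plant import robot, read_camera, job gives the robot as it stands.
- The arm moves only by the shell command python3 -m inch 'ROWS' [FORCE]. ROWS is JSON, one flat list of numbers, 5 for each row, row after row: the shift along the world's x, y, z in mm, then the turn about the world's z in degrees, then the opening in per cent of the stroke, from 0 (shut) to 100 (fully open). In form: [dx, dy, dz, yaw, hand, dx, dy, dz, yaw, hand, ...]. A call has 1 to 10 rows; each row is the pose to reach, as a shift and turn from the pose commanded when the call began; what a row does not reach only later rows make up. A row lasts 1/12 s, in which the tool goes at most 41.7 mm and 7.16 degrees, less where a joint would pass 70% of its speed; a pose out of reach is approached as far as the arm can. A call with a gripper value outside its range is refused whole. The fingers move at their own pace and stop on an object; FORCE is the grip in N (left out, the last holds). Time passes only in rows, so rows that repeat a pose let the fingers close. It gives the time, the measured TCP pose, the force, the opening and the grip force at its end, in the units of the state.
- robot.read_state(): the state, without advancing time (a new reading comes with each control period).
- read_camera(name): name is "scene" or "top" or "wrist"; returns a dict with "image" (400x640x3 uint8, blue, green, red), "K" (3x3 intrinsics, pixels), "extrinsics" (4x4, takes a point from world to camera coordinates); the wrist camera has in their place "mount" (4x4, takes a point from camera to tool coordinates, whose origin is the TCP and whose axes are the flange's). Camera axes: x right, y down, z forward; pixel columns grow to the right and rows downward; lengths in m; the calibration is good to about 2 mm. A picture is of the moment at which its call begins: read the wrist's pose just before it. There is no depth.
- job.close_job(): hands the job in; it is judged then, once.
The state is a dict: "t": time; "q": joint angles; "dq": joint speeds; "joint_torque": joint torques, N m; "tool_pos": TCP position; "orientation": TCP orientation; "force": force on the tool from outside, world axes, zero at the start; "wrist_torque": the same for the moment, N m; "opening": finger opening in m; "gripper_force": force on a finger pad.
Only numpy, scipy, OpenCV 4.12 (cv2) and the standard library are available. Lean on these libraries where they do the work, as an engineer would, in place of code of your own. Each camera call takes 0.05 s, during which the arm holds its last target. There are 200 camera calls.

## Working session

There is one attempt and no reset: what is moved stays moved. The work goes in short steps, Python scripts to look and compute and a shell command to move; the robot and the scene stay as the last step left them, time stands still between calls to the robot, and variables do not carry over. Pictures are saved under pics/ and viewed, at most 10 in all, crops included, and the job is handed in when it is done.

```bash
ls; mkdir -p pics; python3 - <<'E'
from plant import robot, read_camera
import cv2, numpy as np
s=robot.read_state(); print(s)
for n in ["scene","top"]:
    c=read_camera(n); cv2.imwrite(f"pics/{n}0.png",c["image"]); print(n,c["K"].tolist(),np.round(c["extrinsics"],4).tolist())
c=read_camera("wrist"); print(c["K"].tolist(),np.round(c["mount"],4).tolist())
E
```

```text
pics
{'t': 0.0, 'q': array([ 1.02857674e+00,  1.31117255e-01,  1.48927259e+00,  3.40693681e-06,
        1.52302471e+00, -8.53911642e-02]), 'dq': array([ 0.00015091,  0.00114853,  0.00119159, -0.00086462,  0.00219741,
       -0.00067256]), 'joint_torque': array([-4.68365033e-04, -5.59819651e+01, -4.91776264e+01,  7.67953880e-02,
        3.47616524e-02, -1.86290281e-04]), 'tool_pos': array([0.26433901, 0.53799269, 0.21761737]), 'orientation': array([-7.11232816e-01, -3.05944297e+00,  2.71994721e-03]), 'force': array([-0.28051805,  0.73259036, -0.17248178]), 'wrist_torque': array([-0.0081092 , -0.02691082, -0.06203218]), 'gripper_force': 0.0, 'opening': 0.0932843026635117}
scene [[489.1123427641986, 0.0, 320.2977993506484], [0.0, 489.1123427641986, 200.69802465783468], [0.0, 0.0, 1.0]] [[-0.7362, 0.6767, -0.0088, 0.4206], [0.49, 0.5241, -0.6966, -0.2299], [-0.4668, -0.5172, -0.7174, 1.629], [0.0, 0.0, 0.0, 1.0]]
top [[394.65306922341, 0.0, 322.29384007221745], [0.0, 394.65306922341, 199.1525931831344], [0.0, 0.0, 1.0]] [[0.0185, -0.9998, 0.003, 0.0091], [-0.9977, -0.0187, -0.0645, 0.5675], [0.0646, -0.0018, -0.9979, 1.1103], [0.0, 0.0, 0.0, 1.0]]
[[284.8293385372327, 0.0, 316.9528648591609], [0.0, 284.8293385372327, 202.59089112096777], [0.0, 0.0, 1.0]] [[-0.0001, -0.9595, -0.2818, 0.0781], [1.0, 0.0, -0.0003, 0.0], [0.0003, -0.2818, 0.9595, -0.1653], [0.0, 0.0, 0.0, 1.0]]
```

View pics/scene0.png

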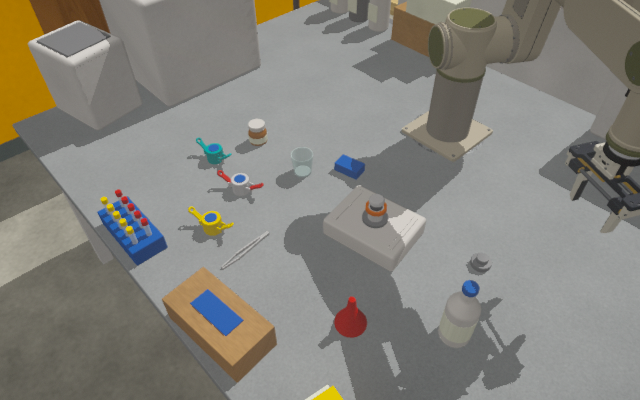

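View pics/top0.png

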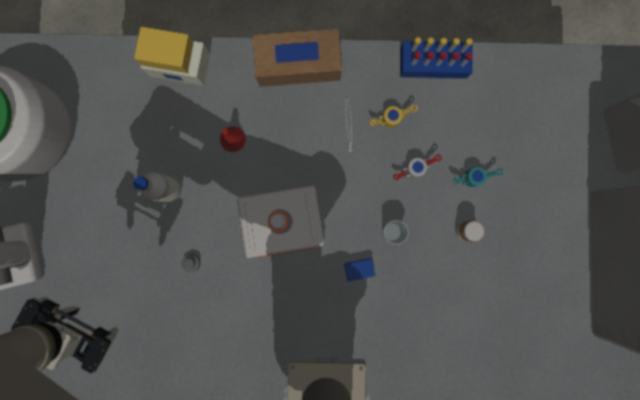

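The scene view shows the silver cap with its red arms at (239,181), between the turquoise and yellow look-alikes, and the neck with its orange ring at (376,205). In the top view the cap is at (418,167) and the neck at (279,221). Next I'll segment and triangulate.

```bash
cat > h.py <<'E'
import cv2, numpy as np
from plant import robot, read_camera
from scipy.spatial.transform import Rotation as R
def shot(n):
    s=robot.read_state(); c=read_camera(n)
    if n=="wrist":
        T=np.eye(4); T[:3,:3]=R.from_rotvec(s["orientation"]).as_matrix(); T[:3,3]=s["tool_pos"]
        E=np.linalg.inv(T@c["mount"])
    else: E=c["extrinsics"]
    return c["image"],c["K"],E
def ray(K,E,p):
    d=E[:3,:3].T@np.linalg.solve(K,[p[0],p[1],1.]); return -E[:3,:3].T@E[:3,3], d/np.linalg.norm(d)
def at_z(K,E,p,z):
    o,d=ray(K,E,p); return o+d*(z-o[2])/d[2]
def proj(K,E,X):
    x=K@(E[:3,:3]@np.asarray(X)+E[:3,3]); return x[:2]/x[2]
def tri(obs):
    A=np.zeros((3,3));b=np.zeros(3)
    for K,E,p in obs:
        o,d=ray(K,E,p);M=np.eye(3)-np.outer(d,d);A+=M;b+=M@o
    X=np.linalg.solve(A,b); return X,[np.round(proj(K,E,X)-p,1).tolist() for K,E,p in obs]
def blobs(im,roi,lo,hi,amin=8):
    x0,y0,x1,y1=roi; h=cv2.cvtColor(im[y0:y1,x0:x1],cv2.COLOR_BGR2HSV)
    lo,hi=np.array(lo),np.array(hi)
    m=cv2.inRange(h,lo,hi) if lo[0]>=0 else cv2.inRange(h,np.array([0,*lo[1:]]),hi)|cv2.inRange(h,np.array([180+lo[0],*lo[1:]]),np.array([180,*hi[1:]]))
    n,_,st,ce=cv2.connectedComponentsWithStats(m)
    return [(np.round(ce[i]+[x0,y0],1).tolist(),int(st[i,4]),(st[i,:4]+[x0,y0,0,0]).tolist()) for i in range(1,n) if st[i,4]>=amin]
E
python3 - <<'E'
from h import *
S=shot("scene");T=shot("top")
rs,rt=(205,160,275,205),(385,145,450,190)
for nm,lo,hi in [("blue",(105,100,30),(130,255,255)),("red",(-8,120,40),(8,255,255))]:
    print(nm,blobs(S[0],rs,lo,hi),blobs(T[0],rt,lo,hi))
print("orange",blobs(S[0],(355,185,400,235),(3,90,40),(22,255,255)),blobs(T[0],(255,200,305,245),(3,80,30),(22,255,255)))
a=cv2.resize(S[0][150:250,205:405],None,fx=4,fy=4,interpolation=3)
b=np.hstack([T[0][140:190,380:460],T[0][180:270,230:330][:50]*0]) [:1]
c=cv2.resize(np.hstack([T[0][180:270,230:330],T[0][130:220,370:470]]),(800,360//2*1),interpolation=3)
c=cv2.resize(np.hstack([T[0][195:245,240:320],T[0][142:192,380:460]]),(800,250),interpolation=3)
cv2.imwrite("pics/z1.png",np.vstack([a[:340],cv2.convertScaleAbs(c,alpha=1.6)]))
for X in [(T,(418,167)),(T,(279,221))]: print(at_z(X[0][1],X[0][2],X[1],.05),at_z(X[0][1],X[0][2],X[1],.135))
E
```

```text
blue [([239.3, 178.2], 63, [234, 175, 11, 8])] [([417.5, 166.6], 79, [413, 162, 10, 10])]
red [([223.4, 175.6], 68, [217, 170, 14, 12]), ([256.4, 185.9], 44, [250, 183, 13, 7])] [([431.9, 160.2], 41, [427, 156, 11, 8]), ([399.6, 175.1], 47, [394, 172, 12, 8])]
orange [([375.5, 210.1], 136, [365, 201, 22, 16])] [([279.0, 221.2], 157, [268, 211, 21, 21])]
[ 0.66023487 -0.24617195  0.05      ] [ 0.64734964 -0.22537087  0.135     ]
[0.50231955 0.13841974 0.05      ] [0.50169783 0.12935391 0.135     ]
```

View pics/z1.png

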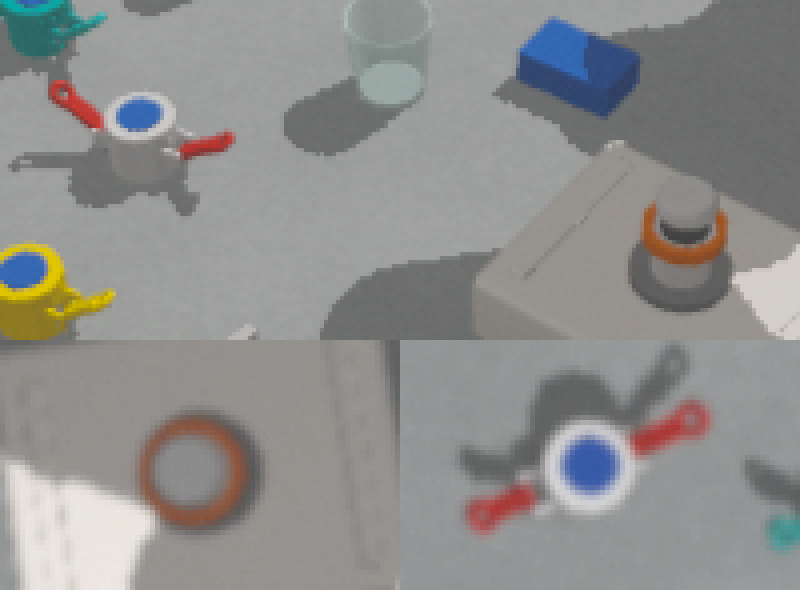

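The crop shows the cap's blue disc, its two ring tips and the neck clearly: neck top at about scene (376.4,199.4) and top (277.6,220.6). The ring tips are at about scene (219.9,172.9) and (261.1,184.6), top (396,176.8) and (438,157.2).

```bash
python3 - <<'E'
from h import *
S=shot("scene");T=shot("top")
t=lambda a,b:tri([(S[1],S[2],a),(T[1],T[2],b)])
for n,a,b in [("disc .046",(239.3,178.2),(417.5,166.6)),("tip",(219.9,172.9),(396,176.8)),("tip sw",(219.9,172.9),(438,157.2)),("tip2",(261.1,184.6),(438,157.2)),("tip2 sw",(261.1,184.6),(396,176.8)),("neck .135",(376.4,199.4),(277.6,220.6)),("ring",(375.5,210.1),(279,221.2)),
 ("beaker top",(302,155),(397,231)),("beaker bot",(303,170),(395,234)),("forceps",(245,250),(349,125))]: print(n,t(a,b))
E
```

```text
disc .046 (array([ 0.66241355, -0.24639214,  0.04401947]), [[0.1, 0.0], [0.1, -0.1]])
tip (array([ 0.67334708, -0.21468732,  0.08603048]), [[21.1, 1.9], [13.7, -16.8]])
tip sw (array([ 0.69029247, -0.30424977,  0.04351413]), [[0.1, 0.0], [0.1, -0.1]])
tip2 (array([ 0.65187812, -0.25526402,  0.03347088]), [[-20.1, -7.0], [-18.2, 13.6]])
tip2 sw (array([ 0.6318303 , -0.18568024,  0.04121629]), [[-0.4, -0.1], [-0.3, 0.3]])
neck .135 (array([0.50215161, 0.13422178, 0.12891374]), [[-0.3, 0.0], [-0.2, 0.2]])
ring (array([0.50117539, 0.13459934, 0.08900479]), [[-0.2, -0.0], [-0.1, 0.1]])
beaker top (array([ 0.47907007, -0.18384214,  0.0642532 ]), [[-0.9, -0.1], [-0.7, 0.7]])
beaker bot (array([ 0.46989409, -0.19239698, -0.00740755]), [[-0.6, -0.1], [-0.5, 0.5]])
forceps (array([ 0.78968646, -0.05547141, -0.00321932]), [[0.2, 0.0], [0.1, -0.1]])
```

```bash
python3 - <<'E'
from h import *
s=robot.read_state(); M=R.from_rotvec(s["orientation"]).as_matrix()
print(s["t"],s["tool_pos"],M.round(3).tolist(),"y azim",np.degrees(np.arctan2(M[1,1],M[0,1])))
E
```

```text
0.35 [0.26457804 0.53836382 0.2183593 ] [[-0.897, 0.441, -0.0], [0.441, 0.897, -0.0], [0.0, -0.0, -1.0]] y azim 63.82499694631284
```

```bash
python3 -m inch '[172,-340,20,-18,100,172,-340,20,-18,100,172,-340,20,-18,100,172,-340,20,-18,100,172,-340,20,-18,100,172,-340,20,-18,100,172,-340,20,-18,100,172,-340,20,-18,100,172,-340,20,-18,100,172,-340,20,-18,100]'
python3 -m inch '[172,-340,0,-18,100,172,-340,0,-18,100,172,-340,0,-18,100,172,-340,0,-18,100,172,-340,0,-18,100,172,-340,0,-18,100,172,-340,0,-18,100,172,-340,0,-18,100,172,-340,0,-18,100,172,-340,0,-18,100]'
```

```text
t: 1.18
tool_pos: [0.439, 0.1934, 0.2393]
orientation: [1.187, 2.906, -0.001]
force: [0.9, 0.9, -0.4]
opening: 0.0929
gripper_force: 0.0
t: 2.02
tool_pos: [0.6098, -0.1471, 0.2372]
orientation: [1.628, 2.687, -0.003]
force: [-0.0, 0.5, 0.6]
opening: 0.0931
gripper_force: 0.0
```

```bash
python3 -m inch '[52,-99,-60,-1.5,100,52,-99,-60,-1.5,100,52,-99,-60,-1.5,100,52,-99,-60,-1.5,100,52,-99,-60,-1.5,100,52,-99,-60,-1.5,100]'
python3 - <<'E'
from h import *
im,K,E=shot("wrist"); cv2.imwrite("pics/w1.png",im)
print("blue",blobs(im,(0,0,640,400),(105,100,30),(130,255,255),60)); print("red",blobs(im,(0,0,640,400),(-8,120,40),(8,255,255),60))
print(proj(K,E,[.6624,-.2464,.046]))
for b in blobs(im,(0,0,640,400),(105,100,30),(130,255,255),60): print(at_z(K,E,b[0],.046))
for b in blobs(im,(0,0,640,400),(-8,120,40),(8,255,255),60): print(at_z(K,E,b[0],.035))
E
```

```text
t: 2.52
tool_pos: [0.6606, -0.2398, 0.1782]
orientation: [-1.657, -2.668, -0.001]
force: [-0.1, -0.2, 1.4]
opening: 0.0931
gripper_force: 0.0
blue [([316.5, 199.3], 682, [302, 185, 30, 29]), ([465.9, 200.9], 663, [452, 187, 29, 29]), ([525.6, 261.6], 420, [507, 251, 44, 17])]
red [([316.9, 148.0], 510, [308, 128, 19, 41]), ([316.0, 241.0], 443, [308, 221, 17, 40])]
[315.61755791 200.44910988]
[ 0.66268515 -0.2448128   0.046     ]
[ 0.80899739 -0.17445478  0.046     ]
[ 0.91304196 -0.20460136  0.046     ]
[ 0.63919424 -0.1963383   0.035     ]
[ 0.68604475 -0.29347471  0.035     ]
```

View pics/w1.png

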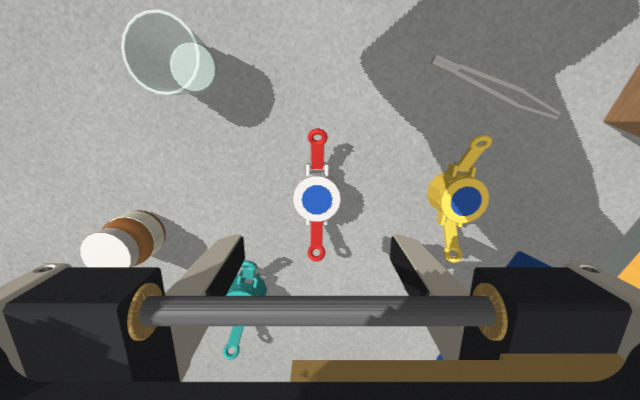

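The wrist view shows the silver cap at (316,199), with its red arms upright in the image and so lined up for the grasp. Nothing sits where the fingers will go.

```bash
python3 -m inch '[2,-6,-100,-0.5,100,2,-6,-100,-0.5,100,2,-6,-100,-0.5,100,2,-6,-100,-0.5,100,2,-6,-100,-0.5,100,2,-6,-100,-0.5,100]'
python3 - <<'E'
from h import *
im,K,E=shot("wrist"); s=robot.read_state();print(s["tool_pos"])
for b in blobs(im,(200,0,440,400),(105,100,30),(130,255,255),60): print(b,at_z(K,E,b[0],.046))
E
```

```text
t: 3.07
tool_pos: [0.6647, -0.2464, 0.0829]
orientation: [1.665, 2.658, 0.001]
force: [-0.0, -0.4, 0.5]
opening: 0.0928
gripper_force: 0.0
[ 0.66499866 -0.24673905  0.08325082]
([314.8, 223.1], 1388, [293, 203, 44, 41]) [ 0.66245349 -0.24475076  0.046     ]
([212.9, 369.9], 689, [200, 356, 29, 27]) [ 0.64123741 -0.41064067  0.046     ]
```

```bash
python3 -m inch '[-2,1,-40,0,100,-2,1,-60,0,100,-2,1,-75,0,100,-2,1,-75,0,100,-2,1,-75,0,100]'
```

```text
t: 3.53
tool_pos: [0.6612, -0.2456, 0.0047]
orientation: [1.668, 2.661, 0.0]
force: [0.2, 0.8, 1.5]
opening: 0.0931
gripper_force: 0.0
```

```bash
python3 -m inch '[0,0,4,0,100,0,0,4,0,50,0,0,4,0,30,0,0,4,0,30,0,0,4,0,30,0,0,4,0,30,0,0,4,0,30,0,0,4,0,30,0,0,4,0,30,0,0,4,0,30]' 40
```

```text
t: 4.37
tool_pos: [0.6608, -0.2454, 0.0076]
orientation: [1.669, 2.662, 0.0]
force: [2.1, 1.1, 0.5]
opening: 0.0517
gripper_force: 40.0
```

```bash
python3 -m inch '[0,0,15,0,30,0,0,40,0,30,0,0,80,0,30,0,0,120,0,30,0,0,160,0,30,0,0,195,0,30,0,0,195,0,30,0,0,195,0,30]'
```

```text
t: 5.03
tool_pos: [0.6621, -0.2464, 0.2074]
orientation: [1.665, 2.656, 0.001]
force: [0.4, -0.8, -3.4]
opening: 0.0511
gripper_force: 40.0
```

```bash
python3 -m inch '[-116,277,0,0,30,-116,277,0,0,30,-116,277,0,0,30,-116,277,0,0,30,-116,277,0,0,30,-116,277,0,0,30,-116,277,0,0,30,-116,277,0,0,30,-116,277,0,0,30,-116,277,0,0,30]'
python3 - <<'E'
from h import *
im,K,E=shot("wrist"); cv2.imwrite("pics/w2.png",im); np.savez("w2.npz",im=im,K=K,E=E)
print(robot.read_state()["tool_pos"])
print("neck",proj(K,E,[.502,.134,.135]),proj(K,E,[.502,.134,.108]))
print("orange",blobs(im,(0,0,640,400),(3,90,40),(22,255,255),60))
E
```

```text
t: 5.87
tool_pos: [0.5435, 0.0317, 0.201]
orientation: [-1.666, -2.661, 0.003]
force: [0.8, -0.3, -3.5]
opening: 0.0514
gripper_force: 40.0
[0.54406109 0.03087306 0.20129924]
neck [326.82789122  74.25584293] [325.84610306  79.12388055]
orange [([326.0, 81.8], 1266, [294, 41, 67, 72]), ([615.3, 235.4], 4423, [566, 177, 74, 112]), ([552.7, 287.2], 127, [545, 273, 15, 23]), ([217.3, 312.2], 643, [209, 283, 22, 58]), ([416.6, 312.1], 644, [404, 283, 22, 58]), ([385.7, 369.5], 8311, [197, 353, 362, 29])]
```

View pics/w2.png

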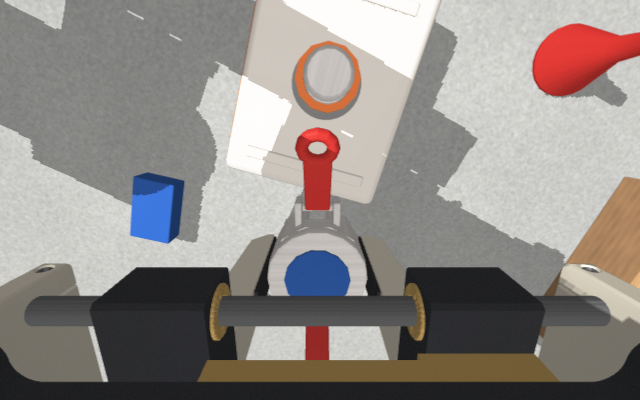

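The wrist view shows the neck top at about (329,74) inside the orange ring, against a predicted (327,74). The cap is held straight between the fingers. I'll take a second wrist view shifted sideways to triangulate the neck.

```bash
python3 -m inch '[36,18,0,0,30,36,18,0,0,30,36,18,0,0,30,36,18,0,0,30]'
python3 - <<'E'
from h import *
im,K,E=shot("wrist"); np.savez("w3.npz",im=im,K=K,E=E)
out=[]; w=np.load("w2.npz")
th=np.linspace(0,2*np.pi,60)
for im,K,E in [(w["im"],w["K"],w["E"]),(im,K,E)]:
    c=proj(K,E,[.502,.134,.125]).astype(int); x0,y0=max(c[0]-50,0),max(c[1]-50,0); f=4
    print("crop origin",x0,y0,"pred",proj(K,E,[.502,.134,.135]))
    z=cv2.resize(im[y0:y0+100,x0:x0+100],None,fx=f,fy=f,interpolation=3)
    for r,h,col in [(.016,.135,(0,255,0)),(.020,.131,(255,0,0)),(.027,.108,(255,0,255))]:
        P=np.array([proj(K,E,[.502+r*np.cos(t),.134+r*np.sin(t),h]) for t in th]); cv2.polylines(z,[np.int32((P-[x0,y0]+.5)*f)],True,col,1)
    out.append(z)
cv2.imwrite("pics/z2.png",np.hstack(out))
E
```

```text
t: 6.25
tool_pos: [0.5806, 0.048, 0.2016]
orientation: [-1.67, -2.659, 0.002]
force: [-0.0, -0.3, -3.7]
opening: 0.0515
gripper_force: 40.0
crop origin 276 26 pred [326.82789122  74.25584293]
crop origin 224 24 pred [272.10352319  72.33674163]
```

View pics/z2.png

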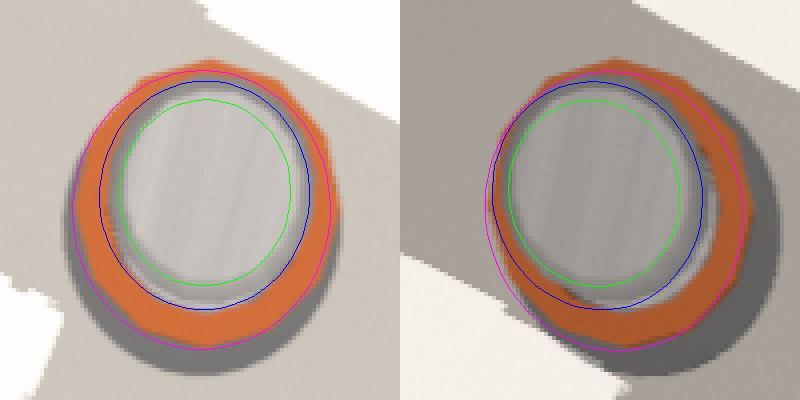

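Both crops show the neck and ring offset by about (+1.5,−2) px from the prediction, so I'm correcting the neck axis to (0.5023, 0.136). The agreement between the two views confirms a height of 0.135.

```bash
python3 -m inch '[-78,88,0,0,30,-78,88,0,0,30,-78,88,0,0,30,-78,88,0,0,30,-78,88,0,0,30,-78,88,0,0,30,-78,88,0,0,30]'
python3 -c "
from h import *
for i in range(4): shot('top'); print(robot.read_state()['tool_pos'])"
```

```text
t: 6.88
tool_pos: [0.5034, 0.1365, 0.2034]
orientation: [1.67, 2.659, 0.001]
force: [0.5, -0.3, -4.1]
opening: 0.0514
gripper_force: 40.0
[0.50333781 0.1364337  0.20315118]
[0.50329643 0.13644435 0.20297227]
[0.50318837 0.13658386 0.20277928]
[0.50306904 0.13669932 0.20261914]
```

```bash
python3 -m inch '[-1,-1,-25,0,30,-1,-1,-50,0,30,-1,-1,-55,0,30,-1,-1,-58,0,30,-1,-1,-60,0,30,-1,-1,-60,0,30]'
python3 -m inch '[0,0,-3,0,30,0,0,-6,0,30,0,0,-9,0,30,0,0,-12,0,30,0,0,-14,0,30,0,0,-14,0,30]'
```

```text
t: 7.58
tool_pos: [0.5023, 0.1365, 0.1435]
orientation: [1.669, 2.661, 0.001]
force: [0.4, 0.9, -4.0]
opening: 0.0514
gripper_force: 40.0
t: 8.08
tool_pos: [0.5012, 0.1364, 0.1279]
orientation: [-1.668, -2.661, 0.001]
force: [0.4, 0.1, -3.0]
opening: 0.0516
gripper_force: 40.0
```

```bash
python3 -m inch '[0,0,-4,0,30,0,0,-8,0,30,0,0,-11,0,30,0,0,-14,0,30,0,0,-16,0,30,0,0,-16,0,30]'
python3 -m inch '[0,0,-1,0,30,0,0,-2,0,30,0,0,-3,0,30,0,0,-4,0,30,0,0,-4,0,30]'
```

```text
t: 8.58
tool_pos: [0.5015, 0.1365, 0.1124]
orientation: [-1.669, -2.662, 0.0]
force: [0.0, 0.7, -2.5]
opening: 0.0512
gripper_force: 40.0
t: 9.0
tool_pos: [0.5016, 0.1365, 0.1086]
orientation: [1.669, 2.662, 0.0]
force: [-2.7, 0.1, 0.7]
opening: 0.0513
gripper_force: 40.0
```

```bash
python3 -m inch '[0,0,-1,0,30,0,0,-2,0,30,0,0,-2,0,30]'
python3 -m inch '[0,0,-1,0,30,0,0,-2,0,30,0,0,-2,0,30]'
```

```text
t: 9.25
tool_pos: [0.5018, 0.1365, 0.1075]
orientation: [1.669, 2.662, 0.0]
force: [-7.2, -1.9, 8.8]
opening: 0.0515
gripper_force: 40.0
t: 9.5
tool_pos: [0.5018, 0.1365, 0.1074]
orientation: [1.668, 2.661, 0.0]
force: [-15.9, -2.8, 24.3]
opening: 0.0515
gripper_force: 40.0
```

Hard stop at TCP z 0.1074, which is where home should be. I'll ease off the side force, hold, then release.

```bash
python3 -m inch '[-1,0,1,0,30,-1,0,1,0,30,-1,0,2,0,30,-1,0,2,0,30]'
python3 -m inch '[0,0,0,0,100,0,0,0,0,100,0,0,0,0,100,0,0,0,0,100,0,0,0,0,100,0,0,0,0,100]'
```

```text
t: 9.83
tool_pos: [0.5017, 0.1366, 0.1075]
orientation: [1.668, 2.66, 0.002]
force: [-1.0, -1.1, 5.4]
opening: 0.0512
gripper_force: 40.0
t: 10.33
tool_pos: [0.5005, 0.1365, 0.1064]
orientation: [-1.669, -2.661, 0.0]
force: [-0.2, -0.2, 0.2]
opening: 0.087
gripper_force: 0.0
```

```bash
python3 -m inch '[0,0,15,0,100,0,0,40,0,100,0,0,70,0,100,0,0,85,0,100,0,0,85,0,100,0,0,85,0,100]'
python3 - <<'E'
from h import *
im,K,E=shot("wrist"); s=robot.read_state(); print(s["tool_pos"],s["force"])
S=shot("scene")
cv2.imwrite("pics/w4.png",np.hstack([cv2.resize(im[60:400,200:440],(424,600)),cv2.resize(S[0][165:245,335:415],(370,600),interpolation=3)[:, :370]]))
B=blobs(im,(200,60,440,400),(105,100,30),(130,255,255),100)
for b in B: print(b,at_z(K,E,b[0],.146))
print("red",blobs(im,(200,0,440,400),(-8,120,40),(8,255,255),60))
bs=blobs(S[0],(340,170,410,230),(105,100,30),(130,255,255),10);print(bs)
if B and bs: print(tri([(S[1],S[2],bs[0][0]),(K,E,B[0][0])]))
E
```

```text
t: 10.83
tool_pos: [0.5014, 0.1367, 0.1924]
orientation: [1.668, 2.66, 0.002]
force: [-0.3, 0.2, -1.3]
opening: 0.0929
gripper_force: 0.0
[0.5004223  0.13644972 0.19091768] [-0.52489293  0.53084143 -0.66832267]
([316.6, 221.8], 1256, [296, 203, 42, 39]) [0.50134588 0.13672163 0.146     ]
red [([316.6, 151.5], 940, [304, 125, 26, 55]), ([316.6, 273.2], 653, [305, 251, 24, 45])]
[([349.3, 173.0], 94, [340, 170, 18, 9]), ([378.1, 196.0], 62, [371, 191, 13, 9])]
(array([0.51541441, 0.10372517, 0.17657939]), [[15.4, 9.1], [-2.3, 61.3]])
```

View pics/w4.png

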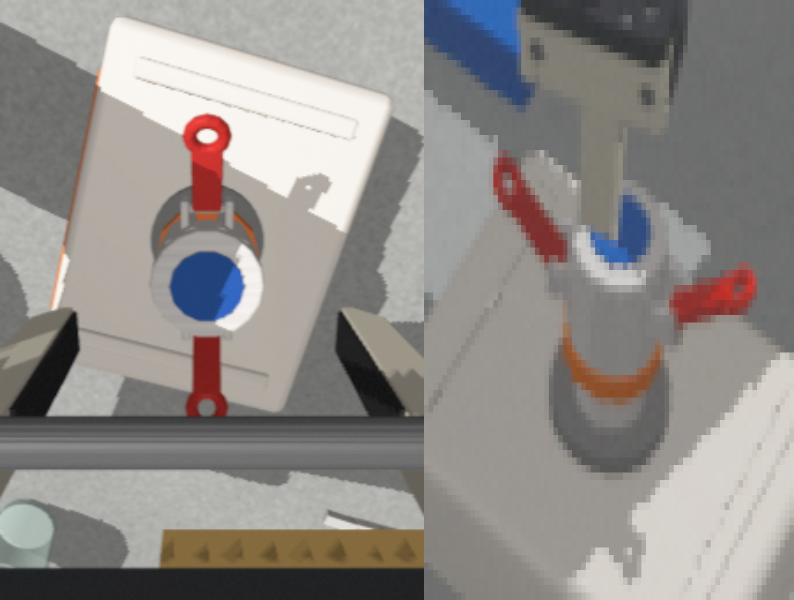

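The cap sits straight on the neck, rim on the orange seal, both arms raised, and the blue disc's axis is at (0.5013,0.1367). Next I'll shut the fingers and move out over the +u arm (azimuth 116°).

```bash
python3 -m inch '[-30,61,0,0,0,-30,61,0,0,0,-30,61,0,0,0,-30,61,0,0,0,-30,61,0,0,0,-30,61,0,0,0,-30,61,0,0,0,-30,61,0,0,0]' 20
python3 - <<'E'
from h import *
for i in range(3):
  shot("top");s=robot.read_state(); d=s["tool_pos"][:2]-[.5013,.1367]; print(s["tool_pos"],s["opening"],"r",d@[-.437,.9],"t",d@[.9,.437])
E
```

```text
t: 11.6
tool_pos: [0.4709, 0.1968, 0.1914]
orientation: [-1.67, -2.661, 0.0]
force: [-0.3, -0.5, -0.5]
opening: 0.0445
gripper_force: 0.0
[0.47088349 0.19686565 0.19149196] 0.040023016853835774 r 0.06744110072915326 t -0.001082464105932032
[0.47087907 0.19700441 0.19157143] 0.03612121814544922 r 0.06756791812194467 t -0.001025807634859806
[0.47085229 0.1970967  0.19164583] 0.03229958013039994 r 0.06766267572715833 t -0.0010095806390480334
```

```bash
python3 -m inch '[0,0,-5,0,0,0,0,-10,0,0,0,0,-15,0,0,0,0,-20,0,0,0,0,-25,0,0,0,0,-25,0,0]'
python3 -m inch '[0,1,-6,0,0,0,1,-12,0,0,-1,2,-18,0,0,-1,2,-24,0,0,-1,2,-30,0,0,-1,2,-36,0,0,-1,2,-42,0,0,-1,2,-48,0,0]'
```

```text
t: 12.25
tool_pos: [0.4698, 0.1972, 0.1649]
orientation: [-1.668, -2.66, 0.003]
force: [-0.4, 0.1, 0.0]
opening: 0.0007
gripper_force: 0.0
t: 12.92
tool_pos: [0.4696, 0.1995, 0.118]
orientation: [-1.669, -2.662, 0.0]
force: [-0.3, 0.5, 2.4]
opening: 0.0006
gripper_force: 0.7
```

```bash
python3 -m inch '[0,-1,-8,0,0,1,-2,-16,0,0,1,-2,-23,0,0,2,-4,-29,0,0,3,-6,-34,0,0,4,-8,-38,0,0,5,-10,-41,0,0,5,-10,-41,0,0]'
python3 -m inch '[0,-1,0,0,0,1,-2,-1,0,0,1,-3,-1,0,0,1,-3,-1,0,0]'
```

```text
t: 13.58
tool_pos: [0.4744, 0.189, 0.0769]
orientation: [-1.669, -2.661, 0.001]
force: [0.3, 1.4, 1.6]
opening: 0.0
gripper_force: 0.3
t: 13.92
tool_pos: [0.4757, 0.1864, 0.0768]
orientation: [1.669, 2.662, 0.0]
force: [-0.9, 0.7, 0.6]
opening: 0.0006
gripper_force: 0.4
```

```bash
python3 -m inch '[0.5,-1,0,0,0,1,-2,0,0,0,1.5,-3,0,0,0,1.5,-3,0,0,0]'
python3 -m inch '[0.5,-1,0,0,0,1,-2,0,0,0,1,-2,0,0,0]'
python3 -m inch '[0.5,-1,0,0,0,1,-2,0,0,0,1,-2,0,0,0]'
```

```text
t: 14.25
tool_pos: [0.4771, 0.1834, 0.0766]
orientation: [-1.669, -2.662, 0.0]
force: [-1.7, 1.5, -0.4]
opening: 0.0003
gripper_force: 0.6
t: 14.5
tool_pos: [0.4776, 0.1818, 0.0763]
orientation: [-1.668, -2.661, 0.0]
force: [-1.6, 4.4, -1.7]
opening: 0.0008
gripper_force: 2.2
t: 14.75
tool_pos: [0.4784, 0.1799, 0.0761]
orientation: [-1.668, -2.66, 0.0]
force: [-3.0, 5.0, -2.9]
opening: 0.0007
gripper_force: 2.6
```

```bash
python3 -m inch '[0.5,-1,0,0,0,1,-2,0,0,0,1,-2,0,0,0]'
python3 -m inch '[0.5,-1,0,0,0,0.5,-1,0,0,0]'
python3 - <<'E'
from h import *
S=shot("scene"); cv2.imwrite("pics/s5.png",cv2.resize(S[0][160:250,330:420],(600,600),interpolation=3))
E
```

```text
t: 15.0
tool_pos: [0.4789, 0.1783, 0.0757]
orientation: [-1.667, -2.66, 0.0]
force: [-3.0, 7.7, -4.4]
opening: 0.0003
gripper_force: 3.8
t: 15.17
tool_pos: [0.479, 0.1781, 0.0757]
orientation: [-1.666, -2.659, -0.001]
force: [-4.2, 11.5, -3.8]
opening: 0.0005
gripper_force: 5.6
```

View pics/s5.png

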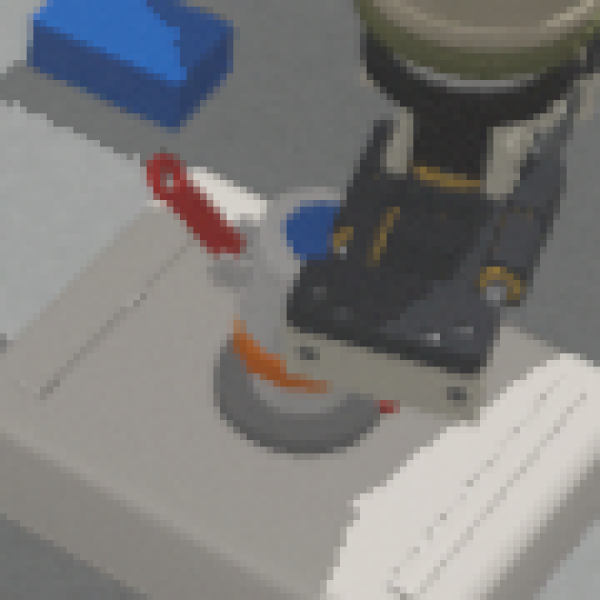

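The arm tip (red at (388,407)) hangs under the finger beside the neck. The finger has stalled with force rising to 12 N, which fits the stop. I'll push once more, then back off outwards and check.

```bash
python3 -m inch '[0.5,-1,0,0,0,0.5,-1,0,0,0]'
python3 -m inch '[-5,10,0,0,0,-9,19,0,0,0,-9,19,20,0,0,-9,19,50,0,0,-9,19,80,0,0,-9,19,115,0,0,-9,19,115,0,0]'
python3 - <<'E'
from h import *
im,K,E=shot("wrist"); S=shot("scene"); print(robot.read_state()["tool_pos"])
cv2.imwrite("pics/s6.png",np.hstack([cv2.resize(S[0][160:240,340:420],(400,400),interpolation=3),cv2.resize(im[200:400,220:420],(400,400),interpolation=3)]))
u=np.array([-.437,.9,0]);c=np.array([.5013,.1367,0])
for q in (1.6,1.8,2.0): print(q,[proj(S[1],S[2],c+u*(.031+l*np.cos(.7-q))+[0,0,.118+l*np.sin(.7-q)]).round(1).tolist() for l in (.043,.052)])
print(blobs(S[0],(340,160,420,240),(-8,120,40),(8,255,255),4))
E
```

```text
t: 15.38
tool_pos: [0.4791, 0.1779, 0.0756]
orientation: [-1.665, -2.658, -0.002]
force: [-6.0, 14.5, -3.0]
opening: 0.0005
gripper_force: 7.8
t: 15.97
tool_pos: [0.4761, 0.1957, 0.2001]
orientation: [1.664, 2.654, 0.013]
force: [0.5, 0.7, 0.9]
opening: 0.0003
gripper_force: 0.0
[0.47378768 0.19498374 0.19417108]
1.6 [[397.5, 217.8], [399.3, 220.2]]
1.8 [[394.5, 218.2], [395.8, 220.7]]
2.0 [[391.4, 218.2], [392.0, 220.7]]
[([356.5, 193.4], 71, [349, 187, 16, 13]), ([389.6, 215.2], 34, [388, 208, 4, 14])]
```

View pics/s6.png

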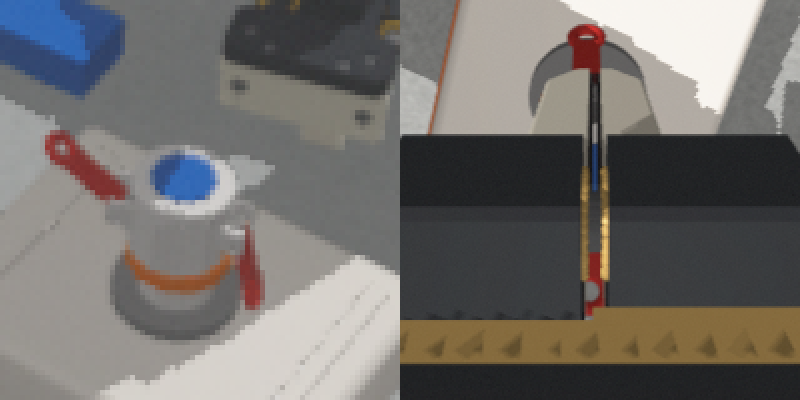

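The first arm hangs beside the neck, its end at about scene (390,221), which matches q≈2.0. The cap still sits straight. Now the opposite arm, mirrored.

```bash
python3 -m inch '[57,-119,0,0,0,57,-119,0,0,0,57,-119,0,0,0,57,-119,0,0,0,57,-119,0,0,0,57,-119,0,0,0]'
python3 -m inch '[0,0,-5,0,0,0,0,-10,0,0,0,0,-15,0,0,0,0,-20,0,0,0,0,-25,0,0,0,0,-27,0,0,0,0,-27,0,0]'
```

```text
t: 16.57
tool_pos: [0.5283, 0.0755, 0.1902]
orientation: [-1.67, -2.659, 0.002]
force: [-0.7, 0.1, 0.4]
opening: 0.0006
gripper_force: 0.0
t: 17.15
tool_pos: [0.5285, 0.0757, 0.1637]
orientation: [-1.668, -2.661, 0.001]
force: [0.4, 0.5, -0.3]
opening: 0.0003
gripper_force: 0.0
```

```bash
python3 -m inch '[2,0,-6,0,0,3,-1,-12,0,0,3,-2,-18,0,0,3,-2,-24,0,0,3,-2,-30,0,0,3,-2,-36,0,0,3,-2,-42,0,0,3,-2,-46,0,0]'
python3 -m inch '[0,1,-8,0,0,-1,2,-16,0,0,-1,2,-23,0,0,-2,4,-29,0,0,-3,6,-34,0,0,-4,8,-38,0,0,-5,10,-41,0,0,-5,10,-41,0,0]'
```

```text
t: 17.82
tool_pos: [0.5318, 0.0735, 0.1176]
orientation: [-1.669, -2.661, 0.001]
force: [0.1, -1.4, 1.7]
opening: 0.0006
gripper_force: 0.8
t: 18.48
tool_pos: [0.5265, 0.0839, 0.0768]
orientation: [-1.668, -2.661, 0.001]
force: [0.2, -0.5, -0.2]
opening: 0.0004
gripper_force: 0.3
```

```bash
python3 -m inch '[-0.5,1,0,0,0,-1,2,0,0,0,-1.5,3,0,0,0,-2,4,0,0,0,-2.5,5,0,0,0,-3,6,0,0,0,-3.5,7,0,0,0,-4,8,0,0,0,-4,8,0,0,0]'
python3 -m inch '[-0.5,1,0,0,0,-1,2,0,0,0,-1.5,3,0,0,0,-1.5,3,0,0,0]'
python3 -m inch '[-0.5,1,0,0,0,-1,2,0,0,0,-1,2,0,0,0]'
```

```text
t: 19.23
tool_pos: [0.5234, 0.0908, 0.0776]
orientation: [1.668, 2.66, -0.001]
force: [2.6, -5.5, -1.7]
opening: 0.0006
gripper_force: 2.7
t: 19.57
tool_pos: [0.5228, 0.0917, 0.0774]
orientation: [1.667, 2.657, -0.004]
force: [8.1, -14.7, -6.8]
opening: 0.0004
gripper_force: 7.5
t: 19.82
tool_pos: [0.5222, 0.0924, 0.0772]
orientation: [1.667, 2.656, -0.006]
force: [12.1, -20.6, -11.5]
opening: 0.0005
gripper_force: 10.5
```

```bash
python3 -m inch '[5,-10,0,0,0,14,-29,0,0,0,14,-29,20,0,0,14,-29,60,0,0,14,-29,100,0,0,14,-29,130,0,0,30,-60,130,0,0,50,-100,130,0,0,50,-100,130,0,0,50,-100,130,0,0]'
python3 - <<'E'
from h import *
im,K,E=shot("wrist"); S=shot("scene"); print(robot.read_state()["tool_pos"])
a=cv2.resize(S[0][160:240,340:420],(400,400),interpolation=3)
u=np.array([.437,-.9,0]);c=np.array([.5013,.1367,0])
p=proj(K,E,[.5013,.1367,.12]).astype(int);print(p)
x,y=np.clip(p-60,0,[519,279]);cv2.imwrite("pics/s7.png",np.hstack([a,cv2.resize(im[y:y+120,x:x+120],(400,400),interpolation=3)]))
for q in (1.2,1.6,1.8,2.0): print(q,[[proj(k,e,c+u*(.031+l*np.cos(.7-q))+[0,0,.118+l*np.sin(.7-q)]).round(1).tolist() for l in (.043,.052)] for k,e in [(S[1],S[2]),(K,E)]])
print(x,y,blobs(S[0],(340,160,420,240),(-8,120,40),(8,255,255),4),blobs(im,(x,y,x+120,y+120),(-8,120,40),(8,255,255),4))
E
```

```text
t: 20.65
tool_pos: [0.5711, -0.005, 0.2076]
orientation: [-1.672, -2.659, -0.0]
force: [-0.8, 1.2, 0.2]
opening: 0.0005
gripper_force: 0.0
[ 0.5701724  -0.00297287  0.2071997 ]
[314  11]
1.2 [[[350.7, 201.4], [347.8, 201.8]], [[315.4, 106.4], [315.5, 115.4]]]
1.6 [[[354.5, 206.0], [352.4, 207.3]], [[315.4, 94.7], [315.5, 101.4]]]
1.8 [[[357.1, 207.9], [355.5, 209.6]], [[315.4, 87.1], [315.5, 92.4]]]
2.0 [[[359.9, 209.5], [358.9, 211.5]], [[315.4, 78.5], [315.4, 82.3]]]
254 0 [([360.4, 208.4], 11, [359, 205, 4, 8]), ([391.2, 215.2], 37, [389, 208, 5, 14])] [([316.8, 70.7], 398, [307, 59, 21, 24])]
```

View pics/s7.png

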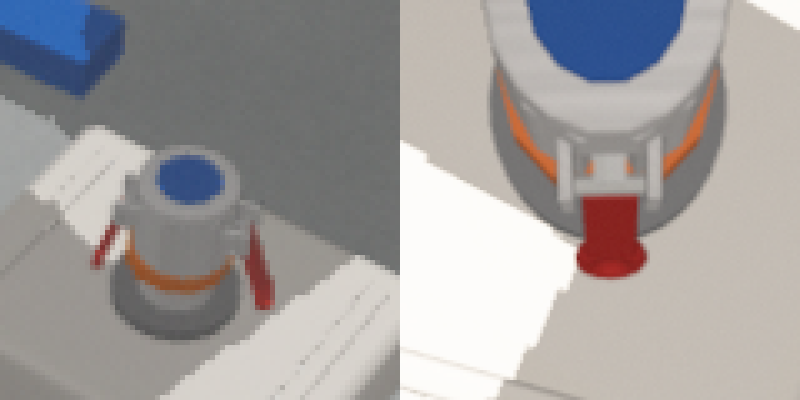

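The second arm hangs beside its lug in the wrist view, its end at row 83 where q=2.0 predicts 82. I'll check the first arm from its own side too, since the cap shifted slightly within its play.

```bash
python3 -m inch '[-59,256,0,0,0,-59,256,0,0,0,-59,256,0,0,0,-59,256,0,0,0,-59,256,0,0,0,-59,256,0,0,0,-59,256,0,0,0,-59,256,0,0,0,-59,256,0,0,0,-59,256,0,0,0]'
python3 - <<'E'
from h import *
robot.read_state(); shot("top"); im,K,E=shot("wrist")
B=blobs(im,(0,0,640,400),(105,100,30),(130,255,255),150); print("disc",[(b,at_z(K,E,b[0],.146).round(4)) for b in B][:3])
red=blobs(im,(0,0,640,400),(-8,120,40),(8,255,255),40); print(red)
u=np.array([-.437,.9,0])
for q in (1.4,1.6,1.8,2.0): print(q,[proj(K,E,np.array([.5013,.1367,0])+u*(.031+l*np.cos(.7-q))+[0,0,.118+l*np.sin(.7-q)]).round(1).tolist() for l in (.035,.043,.052)])
E
```

```text
t: 21.58
tool_pos: [0.5114, 0.252, 0.2075]
orientation: [-1.668, -2.662, 0.001]
force: [-0.4, -0.3, -0.5]
opening: 0.0003
gripper_force: 0.0
disc [(([136.0, 342.3], 1433, [114, 326, 45, 34]), array([0.4102, 0.0583, 0.146 ]))]
[([485.0, 233.9], 3025, [449, 203, 83, 65]), ([261.7, 251.6], 432, [251, 235, 22, 33])]
1.4 [[260.4, 236.9], [261.0, 229.7], [261.6, 221.7]]
1.6 [[261.5, 239.4], [262.3, 232.9], [263.2, 225.7]]
1.8 [[262.5, 243.0], [263.5, 237.3], [264.5, 231.2]]
2.0 [[263.2, 247.5], [264.3, 242.8], [265.6, 237.7]]
```

The first arm's end is at row 235. The prediction is 237.7 at q=2.0 before allowing for the arm's thickness, and 231 at q=1.8, so it is fully down. Nothing is being touched, so I'm handing in.

```bash
python3 -c "
from plant import job
print(job.close_job())"
```

```text
the job is handed in; nothing more can be done
None
```

The cap is home on the neck, both red arms measured fully down (about 2.0 rad) in the camera views, and the job was handed in at about 21.7 s with the arm clear; no verdict was returned.

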